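# Find the high spot of a carousel disc with a dial indicator

## Robot

A 7-joint arm with a two-finger parallel gripper is mounted at the origin on the work surface. World frame = base frame: x ahead of the robot, y to its left, z up, the work surface at z = 0. Lengths are in m, angles in degrees, forces in N, time in s.
With the tool pointing down it reaches from about 0.4 to 0.9 m from the base axis. Payload 5.5 kg.
Tool frame: the origin (TCP) lies at the very end of the fingers, on their centre line; the grasp point (between the pads) lies 19 mm behind it; z points along the fingers, y is the line along which they close (so a half turn about z gives the same grasp; the last joint's range is limited). The gripper opens to 85 mm and grips with 20 to 120 N. Pads are 22 mm wide; open, the fingers measure 114 mm over their backs; the gripper's body (76 mm by 85 mm) begins 54 mm behind the grasp point. The pads swing forward as they close: fully open they stand 13 mm farther back than shut.
Start: joints at [85.841, 28.699, -24.465, 88.831, 12.651, 65.22, -12.049], TCP at [0.214, -0.614, 0.231] pointing down, gripper open.
Joint ranges: [-164.97, 164.97], [-17.58, 116.51], [-87.97, 89.64], [11.32, 138.91], [-80.73, 260.73], [10.89, 115.49], [-147.41, 147.41]. Speed limits (degrees/s): [147.25, 147.25, 180, 180, 180, 180, 180].

## Interface

Orientations are given as [roll, pitch, yaw] about the fixed x, y, z axes, in that order (R = Rz(yaw) Ry(pitch) Rx(roll)).
In Python, from plant import * gives the robot as it stands.
- The arm moves only by the shell command python3 -m crank 'ROWS' [FORCE]. ROWS is JSON, a list of rows, each an object with "dp": the shift along the tool's x, y, z in cm, a list of three; "twist": the turn, a rotation vector about the tool's x, y, z in degrees, a list of three; "claw": the closure, from 0 (fully open) to 1 (shut). In form: [{"dp": [x, y, z], "twist": [ax, ay, az], "claw": claw}, ...]. A call has 1 to 20 rows; each row shifts and turns the commanded pose from where the row before left it, along the tool's axes as they then stand; what a row does not reach is not made up. A row lasts 1/10 s, in which the tool goes at most 50 mm and 8.59 degrees, less where a joint would pass 70% of its speed; a pose out of reach is approached as far as the arm can. A call is refused whole if a number of a shift passes 5 or a number of a turn 8.59, either way. A call with a gripper value outside its range is refused whole. The fingers move at their own pace and stop on an object; FORCE is the grip in N (left out, the last holds). Time passes only in rows, so rows that do not move let the fingers close. It gives the time, the measured TCP pose, the force, the opening and the grip force at its end, in the units of the state.
- get_obs(): the state, without advancing time (a new reading comes with each control period).
- read_camera(name): name is "scene" or "top"; returns (picture, depth): 384x512x3 uint8, red, green, blue; 384x512 float32, m along the optical axis (not along the pixel's ray), 0 where there is no reading.
- camera_model(name): a dict with "fx", "fy", "cx", "cy" (pixels), "eye" and "orientation" of the camera in the world. Camera axes: x right, y down, z forward; pixel columns grow to the right and rows downward; lengths in m; the calibration is good to about 2 mm. A picture is of the moment at which its call begins. camera_model takes no time and is no camera call.
- hand_in(): hands the job in; it is judged then, once.
The state is a dict: "t": time; "joint_pos": joint angles; "qd": joint speeds; "joint_torque": joint torques, N m; "tool_pos": TCP position; "orientation": TCP orientation; "wrist_force": force on the tool from outside, world axes, zero at the start; "moment": the same for the moment, N m; "gripper_width": finger opening in m; "finger_force": force on a finger pad.
Only numpy, scipy, OpenCV 4.12 (cv2) and the standard library are available. Lean on these libraries where they do the work, as an engineer would, in place of code of your own. Each camera call takes 0.05 s, during which the arm holds its last target. There are 200 camera calls.

## Task

The sample carousel disc on the bench spindle is clamped slightly off-centre. Slide the dial indicator's carriage up to it until its plunger presses on the rim and the needle has gone about half a turn round (pointing at the disc), then turn the disc by its crank knob to find its high spot, and leave it with the high spot right under the plunger and everything let go. Work gently: never drive the needle on round to a full turn, do not drag the unbolted bed along, and do not disturb the other things on the bench.

Things in the scene. Friction and masses are not known exactly. Their poses are not given: they have to be found in the camera images.
- bed: Grey steel inspection bed, a plate 140 x 370 x 12 mm standing unbolted on the bench, about 4.5 kg with all it carries: a side force over about 20 N drags it along, which must not happen. Origin: centre of its underside. Its y axis runs along the plate, from the dial indicator (at -y) to the carousel disc (at +y), z up. Turned up to 0.5 rad.
- spindle (a point): Point on the vertical spindle axis of disc and crank, 62 mm above the bench, 90 mm along +y from the bed's origin. Crank and disc turn together, endlessly either way, against a friction of about 0.25 N m (5.5 N at the knob) and stay where they are left.
- nut_top (a point): Top of the nut on the spindle, 70 mm above the bench. Below it, clamped to the crank, the disc: aluminium, 144 mm diameter, 38 to 52 mm above the bench, twelve dark wells, its centre 3 mm off the spindle axis in a direction that cannot be known beforehand, so the rim stands 69 to 75 mm from the axis (75 at the high spot).
- knob_top (a point): Centre of the top of the black crank knob: an upright round grip 18 mm diameter, 40 mm tall (60 to 100 mm above the bench), 45 mm from the spindle axis on a steel arm 18 mm wide, 8 mm thick. The knob spins freely on its pin, so it can be held and led round in a circle about the spindle without turning the hand.
- handle (a point): Centre of the top of the carriage handle: an upright black round post 16 mm diameter, its top 95 mm above the bench, free from 36 mm up. The carriage slides along the bed's y axis only, 65 mm in all, starts within 20 mm of its rear end (farthest from the disc), resists with about 7 N and stays where it is left.
- dial (a point): Centre of the dial face, 54 mm above the bench: a 58 mm round white face lying flat, carried by the carriage, 62 mm ahead (+y of the bed) of the handle and 65 mm behind the free plunger's tip.
- tip (a point): Front of the plunger's round tip (3 mm radius), 45 mm above the bench, on the line through the spindle along the bed's y axis. The plunger is sprung (0.6 N at first touch, plus 0.1 N per mm) and is pushed back into the indicator, up to 16 mm, by the rim.
- needle (a joint): Angle of the dial needle in rad: 0 when the plunger is free (needle points away from the disc, to the handle), growing clockwise from above by 0.393 rad per mm of plunger travel; half a turn (3.14, 8 mm) points at the disc; 6.28 (16 mm) is the stop. In contact it is largest where the high spot of the disc is under the plunger.
- bowl: Blue plastic bowl, 100 mm wide, 45 mm tall, beyond the bed; a bystander. Origin: centre of the underside.
- jar: Small pale jar with a white cap, 52 mm diameter, 70 mm tall, beyond the bed; a bystander. Origin: centre of the underside.
- tally: Grey bench counter with six black keys, 50 x 120 x 36 mm, on the robot's side of the bed; a bystander. Origin: centre of the underside.

How it is judged:
By the outcome, as a careful person would: the job done as asked, in the order asked, and still so for the second after the job is handed in, with the robot touching nothing.
It also fails if it takes over 66 s, if anything falls off the work surface, if the arm or the gripper's body presses on something with over 40 N, if the wrist force passes 120 N, or if a joint passes its speed limit or range.

## Working session

There is one attempt and no reset: what is moved stays moved. The work goes in short steps, Python scripts to look and compute and a shell command to move; the robot and the scene stay as the last step left them, time stands still between calls to the robot, and variables do not carry over. Pictures are saved under pics/ and viewed, at most 10 in all, crops included, and the job is handed in when it is done.

```bash
ls; mkdir -p pics; python3 - <<'E'
from plant import *
import cv2
o=get_obs(); print(o['t'],o['tool_pos'],o['orientation'],o['wrist_force'],o['gripper_width'])
import numpy as np
for n in ("scene","top"):
    p,d=read_camera(n); cv2.imwrite(f'pics/{n}0.png',cv2.resize(p[:,:,::-1],(800,600),interpolation=cv2.INTER_CUBIC)); np.savez(f'pics/{n}0.npz',p=p,d=d)
    print(camera_model(n))
E
```

```text
pics
0.0 [ 0.21394059 -0.61307556  0.23029378] [-1.79892913e+02 -4.47539429e-03  1.92409252e+01] [ 0.37637056  0.30783146 -0.42274755] 0.08556245020176056
{'fx': 440.9542493615497, 'fy': 440.9542493615497, 'cx': 253.36383101315266, 'cy': 188.08705353035276, 'eye': array([1.04873287, 0.42497697, 0.76645762]), 'orientation': array([-1.38634887e+02, -1.28334860e-01,  1.34493215e+02])}
{'fx': 499.0780916328962, 'fy': 499.0780916328962, 'cx': 248.50187683879247, 'cy': 194.2852096563742, 'eye': array([ 0.40253609, -0.0240082 ,  1.06374792]), 'orientation': array([-1.67679635e+02,  1.47068652e-01, -8.96583413e+01])}
```

View pics/top0.png

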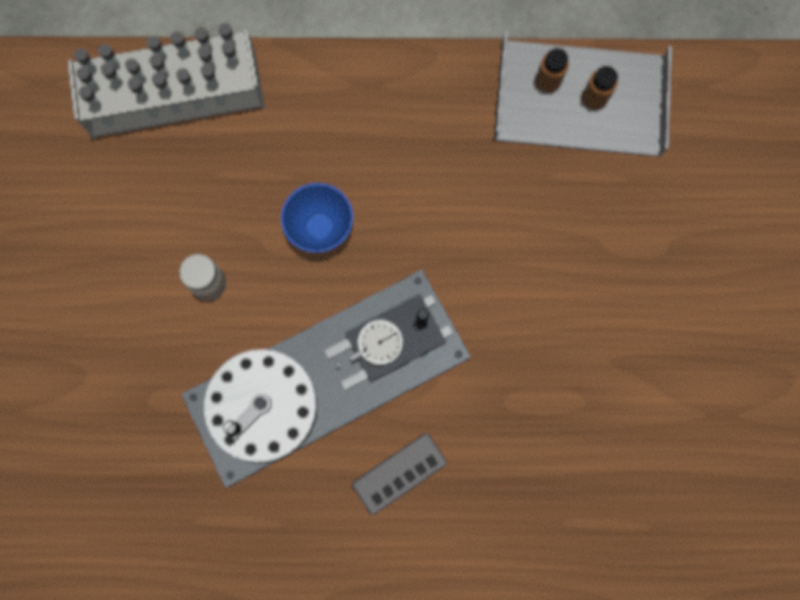

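View pics/scene0.png

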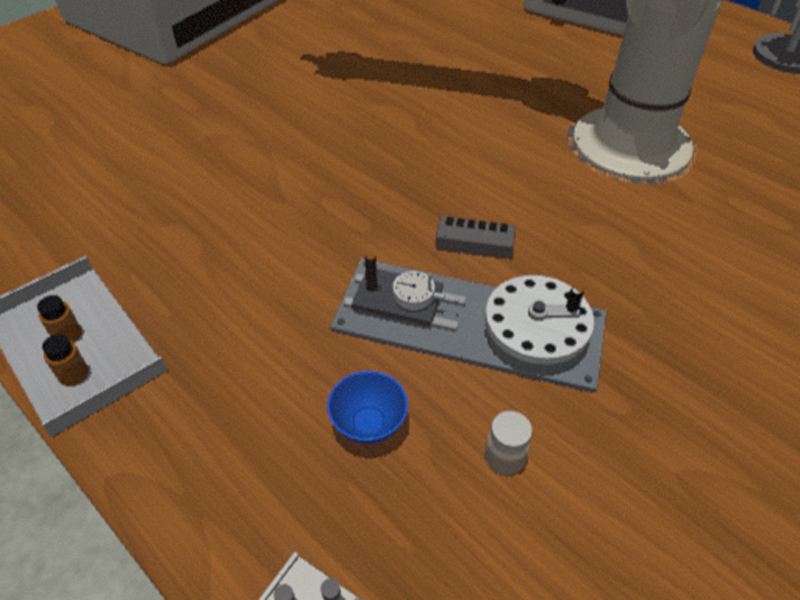

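The top view shows the nut at (261,403), knob near (231,430), dial (380,341), handle (422,318), and tip (338,366), all in the 800x600 picture. Next I'll enlarge the view and convert these to positions.

```bash
cat > h.py <<'E'
from plant import *
import numpy as np, cv2
from scipy.spatial.transform import Rotation as R
def ray(cam,u,v,z):
    m=camera_model(cam); d=R.from_euler('xyz',m['orientation'],degrees=True).as_matrix()@[(u-m['cx'])/m['fx'],(v-m['cy'])/m['fy'],1]
    return m['eye']+d*(z-m['eye'][2])/d[2]
def proj(cam,P):
    m=camera_model(cam); c=R.from_euler('xyz',m['orientation'],degrees=True).as_matrix().T@(np.asarray(P)-m['eye'])
    return c[0]/c[2]*m['fx']+m['cx'],c[1]/c[2]*m['fy']+m['cy']
E
python3 - <<'E'
from h import *
s=1/1.5625
f=lambda n,u,v,z:print(n,ray('top',u*s,v*s,z).round(4))
f('nut',261,403,.07);f('knob',231,430,.1);f('handle',422,318,.095);f('dial',380,341,.054);f('tip',338,367,.045)
for a in((184,395),(420,271),(468,354),(227,486)): f('corner',*a,.012)
f('bowl',317,218,.045);f('jar',198,272,.07);f('tally',398,474,.036)
g=lambda n,u,v,z:print(n,ray('scene',u*s,v*s,z).round(4))
g('nut',539,307,.07);g('knob',574,292,.1);g('handle',371,258,.095);g('dial',413,289,.054)
p=np.load('pics/top0.npz')['p'];q=np.load('pics/scene0.npz')['p']
a=cv2.resize(p[165:315,115:305,::-1],(760,600),interpolation=cv2.INTER_CUBIC)
cv2.imwrite('pics/c1.png',a)
E
```

```text
nut [0.4895 0.1407 0.07  ]
knob [0.4538 0.171  0.1   ]
handle [ 0.5956 -0.0631  0.095 ]
dial [ 0.5727 -0.0095  0.054 ]
tip [0.5393 0.0455 0.045 ]
corner [0.5047 0.2545 0.012 ]
corner [ 0.6789 -0.0638  0.012 ]
corner [ 0.5626 -0.1288  0.012 ]
corner [0.3857 0.1905 0.012 ]
bowl [0.7445 0.0783 0.045 ]
jar [0.6608 0.2307 0.07  ]
tally [ 0.4025 -0.0339  0.036 ]
nut [0.4935 0.1476 0.07  ]
knob [0.465  0.1765 0.1   ]
handle [ 0.6033 -0.058   0.095 ]
dial [ 0.577 -0.003  0.054]
```

View pics/c1.png

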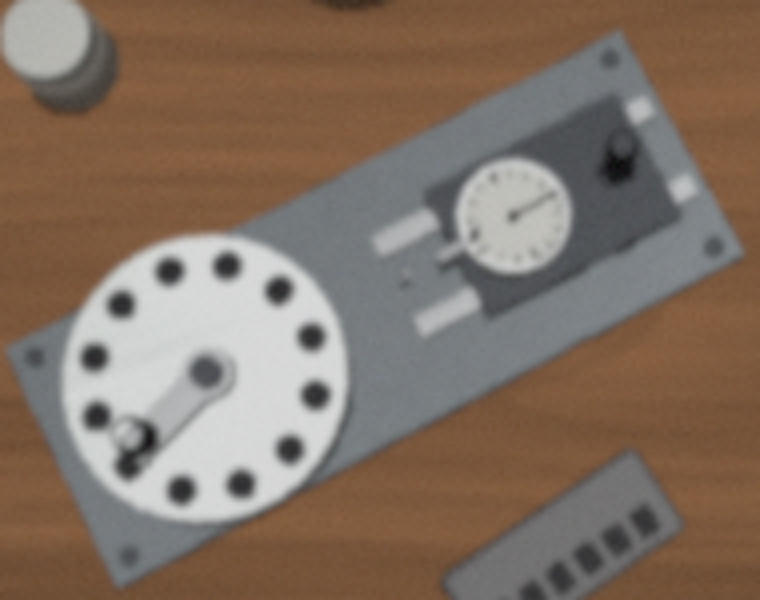

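Crop (4x): the nut is at (207,372), the knob top at (133,437), the handle top at (622,143), and the needle points at the handle. I'll fit the disc outline, and the first approach can go ahead now.

```bash
python3 - <<'E'
from h import *
print(ray('top',270.5,200.75,.095),ray('top',148.25,274.25,.1),ray('top',166.75,258,.07))
p=np.load('pics/top0.npz')['p']
g=p.min(axis=2); m=((g>150)*255).astype('uint8'); m[:215]=0;m[:,:125]=0;m[:,210:]=0
c=max(cv2.findContours(m,0,cv2.CHAIN_APPROX_NONE)[0],key=cv2.contourArea)[:,0]
h=cv2.convexHull(c)[:,0].astype(float); 
W=np.array([ray('top',u,v,.052)[:2] for u,v in c])
A=np.c_[2*W,np.ones(len(W))]; s=np.linalg.lstsq(A,(W**2).sum(1),rcond=None)[0]; r=np.sqrt(s[2]+s[:2]@s[:2])
res=abs(np.hypot(*(W-s[:2]).T)-r); W2=W[res<.003]; A=np.c_[2*W2,np.ones(len(W2))]; s=np.linalg.lstsq(A,(W2**2).sum(1),rcond=None)[0]
print('disc',s[:2],np.sqrt(s[2]+s[:2]@s[:2]),len(W2),len(W))
E
python3 -m crank '[{"dp":[0,0,0],"twist":[0,0,-4.7],"claw":0.5},{"dp":[2,-1,0],"twist":[0,0,-4.7],"claw":0.5},{"dp":[4.3,-2.12,0],"twist":[0,0,0],"claw":0.5},{"dp":[4.3,-2.12,0],"twist":[0,0,0],"claw":0.5},{"dp":[4.3,-2.12,0],"twist":[0,0,0],"claw":0.5},{"dp":[4.3,-2.12,0],"twist":[0,0,0],"claw":0.5},{"dp":[4.3,-2.12,0],"twist":[0,0,0],"claw":0.5},{"dp":[4.3,-2.12,0],"twist":[0,0,0],"claw":0.5},{"dp":[4.3,-2.12,0],"twist":[0,0,0],"claw":0.5},{"dp":[4.3,-2.12,0],"twist":[0,0,0],"claw":0.5},{"dp":[4.3,-2.12,0],"twist":[0,0,0],"claw":0.5},{"dp":[4.3,-2.12,0],"twist":[0,0,0],"claw":0.5},{"dp":[4.3,-2.12,0],"twist":[0,0,0],"claw":0.5},{"dp":[4.3,-2.12,0],"twist":[0,0,0],"claw":0.5},{"dp":[4.3,-2.12,0],"twist":[0,0,0],"claw":0.5},{"dp":[0,0,0],"twist":[0,0,0],"claw":0.5}]'
```

```text
[ 0.60122712 -0.06391601  0.095     ] [0.45558342 0.17034002 0.1       ] [0.48931851 0.1412311  0.07      ]
disc [0.48957013 0.1462285 ] 0.07154564865623397 201 201
t: 1.7
tool_pos: [0.5898, -0.0771, 0.2316]
orientation: [-179.8, -0.3, 29.3]
wrist_force: [-0.5, 0.7, -0.2]
gripper_width: 0.0428
finger_force: 0.0
```

```bash
python3 -m crank '[{"dp":[1.65,-0.6,2],"twist":[0,0,0],"claw":0.5},{"dp":[0,0,4],"twist":[0,0,0],"claw":0.5},{"dp":[0,0,4],"twist":[0,0,0],"claw":0.5},{"dp":[0,0,3.5],"twist":[0,0,0],"claw":0.5},{"dp":[0,0,1.5],"twist":[0,0,0],"claw":0.5},{"dp":[0,0,1],"twist":[0,0,0],"claw":0.5},{"dp":[0,0,0.8],"twist":[0,0,0],"claw":0.5},{"dp":[0,0,0],"twist":[0,0,0],"claw":0.5}]' 20; python3 - <<'E'
from h import *
p,d=read_camera('scene'); cv2.imwrite('pics/s1.png',cv2.resize(p[140:260,190:400,::-1],(800,457),interpolation=cv2.INTER_CUBIC))
E
```

```text
t: 2.5
tool_pos: [0.5988, -0.0735, 0.0635]
orientation: [180.0, -0.0, 28.6]
wrist_force: [0.3, -0.3, -0.2]
gripper_width: 0.0428
finger_force: 0.0
```

View pics/s1.png

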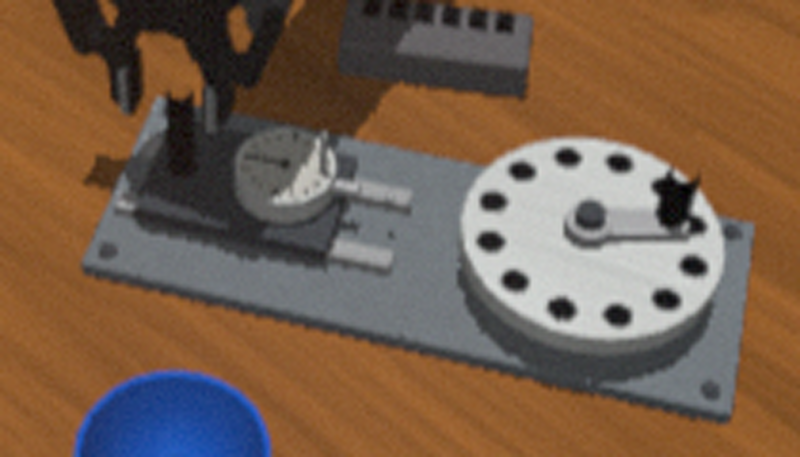

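The handle post stands at about (180,130), between the fingertips at (125,110) and (212,130), but not centred. I'll centre on it and close.

```bash
python3 -m crank '[{"dp":[0.65,-0.7,0],"twist":[0,0,0],"claw":0.5},{"dp":[0,0,0],"twist":[0,0,0],"claw":0.7},{"dp":[0,0,0],"twist":[0,0,0],"claw":0.8},{"dp":[0,0,0],"twist":[0,0,0],"claw":0.9},{"dp":[0,0,0],"twist":[0,0,0],"claw":0.9},{"dp":[0,0,0],"twist":[0,0,0],"claw":0.9}]' 20; python3 - <<'E'
from h import *
p,d=read_camera('scene'); cv2.imwrite('pics/s2.png',cv2.resize(p[140:260,190:400,::-1],(800,457),interpolation=cv2.INTER_CUBIC))
E
```

```text
t: 3.15
tool_pos: [0.6015, -0.0634, 0.0642]
orientation: [180.0, -0.1, 28.7]
wrist_force: [-1.0, 2.5, 5.6]
gripper_width: 0.0154
finger_force: 20.0
```

```bash
python3 -m crank '[{"dp":[0,-0.3,0],"twist":[0,0,0],"claw":0.9},{"dp":[0,-0.5,0],"twist":[0,0,0],"claw":0.9},{"dp":[0,-0.5,0],"twist":[0,0,0],"claw":0.9},{"dp":[0,-0.5,0],"twist":[0,0,0],"claw":0.9},{"dp":[0,-0.5,0],"twist":[0,0,0],"claw":0.9},{"dp":[0,-0.5,0],"twist":[0,0,0],"claw":0.9},{"dp":[0,-0.5,0],"twist":[0,0,0],"claw":0.9},{"dp":[0,-0.5,0],"twist":[0,0,0],"claw":0.9},{"dp":[0,-0.3,0],"twist":[0,0,0],"claw":0.9},{"dp":[0,0,0],"twist":[0,0,0],"claw":0.9}]'; python3 - <<'E'
from h import *
o=get_obs(); print(o['wrist_force'],o['tool_pos'])
P=o['tool_pos']; u=np.array([-.479,.878]); dc=P[:2]+.062*u
out=[]
for n in('scene','top'):
    p,d=read_camera(n); a,b=map(int,proj(n,[*dc,.054])); c=p[b-38:b+38,a-50:a+50,::-1]
    out.append(cv2.resize(c,(400,304),interpolation=cv2.INTER_CUBIC))
cv2.imwrite('pics/d1.png',np.hstack(out))
E
```

```text
t: 4.2
tool_pos: [0.5838, -0.0305, 0.0642]
orientation: [179.8, -0.2, 28.5]
wrist_force: [6.1, -2.9, 1.4]
gripper_width: 0.015
finger_force: 19.9
[ 6.11582467 -2.92206375  1.36125429] [ 0.58379423 -0.0305203   0.06422207]
```

View pics/d1.png

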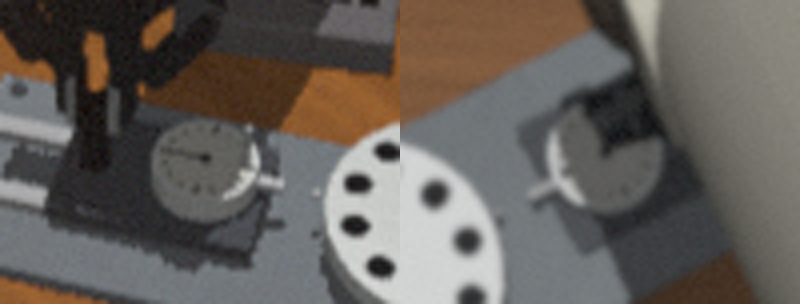

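The needle still points at the handle. The tip (about (318,192) in the left crop) is just short of the rim. I'll advance 6 mm and view a rectified dial.

```bash
cat >> h.py <<'E'
U=np.array([-.479,.878]); X=np.array([.878,.479])
def rect(cam,c,p,half=.034,n=300,z=.054):
    # top-down picture, bed +y up, bed +x right
    w=[[-half,half],[half,half],[half,-half],[-half,-half]]
    src=np.float32([proj(cam,[*(np.array(c)+a*X+b*U),z]) for a,b in w])
    H=cv2.getPerspectiveTransform(src,np.float32([[0,0],[n,0],[n,n],[0,n]]))
    return cv2.warpPerspective(p,H,(n,n),flags=cv2.INTER_CUBIC)
E
python3 -m crank '[{"dp":[0,-0.3,0],"twist":[0,0,0],"claw":0.9},{"dp":[0,-0.3,0],"twist":[0,0,0],"claw":0.9},{"dp":[0,0,0],"twist":[0,0,0],"claw":0.9}]'; python3 - <<'E'
from h import *
o=get_obs(); dc=o['tool_pos'][:2]+.062*U
p,d=read_camera('scene'); a=rect('scene',dc,p); b=rect('scene',dc+.03*U,p,half=.06)
cv2.imwrite('pics/d2.png',np.hstack([a,b])[:,:,::-1])
E
```

```text
t: 4.6
tool_pos: [0.5812, -0.0258, 0.0642]
orientation: [179.7, -0.2, 28.5]
wrist_force: [6.5, -4.6, 0.3]
gripper_width: 0.0152
finger_force: 19.9
```

View pics/d2.png

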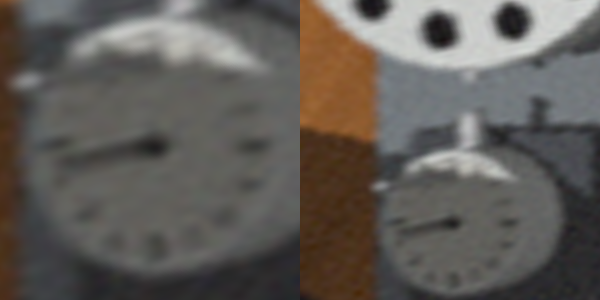

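The needle has gone clockwise to about 83°, roughly 3.7 mm. That leaves about 4.3 mm to go.

```bash
python3 -m crank '[{"dp":[0,-0.25,0],"twist":[0,0,0],"claw":0.9},{"dp":[0,-0.2,0],"twist":[0,0,0],"claw":0.9},{"dp":[0,0,0],"twist":[0,0,0],"claw":0.9},{"dp":[0,0,0],"twist":[0,0,0],"claw":0.9}]'; python3 - <<'E'
from h import *
o=get_obs(); dc=o['tool_pos'][:2]+.062*U; print(dc)
p,d=read_camera('scene'); a=rect('scene',dc,p); b=rect('scene',dc+.03*U,p,half=.06)
cv2.imwrite('pics/d3.png',np.hstack([a,b])[:,:,::-1])
E
```

```text
t: 5.05
tool_pos: [0.5793, -0.0222, 0.0643]
orientation: [179.7, -0.2, 28.5]
wrist_force: [6.6, -5.3, 0.1]
gripper_width: 0.0153
finger_force: 19.9
[0.54962507 0.03225983]
```

View pics/d3.png

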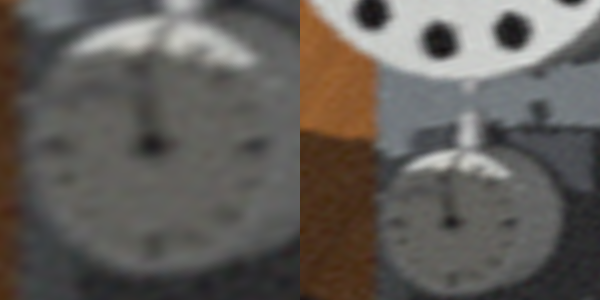

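The needle points at the disc, about 178° round. I'll relax, release, lift, and go over the knob, turning the hand so it closes tangentially.

```bash
python3 -m crank '[{"dp":[0,0.2,0],"twist":[0,0,0],"claw":0.8},{"dp":[0,0.1,0],"twist":[0,0,0],"claw":0.6},{"dp":[0,0,0],"twist":[0,0,0],"claw":0.5},{"dp":[0,0,-2],"twist":[0,0,0],"claw":0.5},{"dp":[0,0,-4],"twist":[0,0,0],"claw":0.5},{"dp":[0,0,-3],"twist":[0,0,0],"claw":0.5},{"dp":[-0.28,-3.8,0],"twist":[0,0,0],"claw":0.5},{"dp":[-0.28,-3.8,0],"twist":[0,0,0],"claw":0.5},{"dp":[-0.28,-3.8,0],"twist":[0,0,0],"claw":0.5},{"dp":[-0.28,-3.8,0],"twist":[0,0,0],"claw":0.5},{"dp":[-0.28,-3.8,0],"twist":[0,0,0],"claw":0.5},{"dp":[-0.28,-3.8,0],"twist":[0,0,0],"claw":0.5},{"dp":[0,0,0],"twist":[0,0,8.5],"claw":0.5},{"dp":[0,0,0],"twist":[0,0,8.5],"claw":0.5},{"dp":[0,0,0],"twist":[0,0,8.5],"claw":0.5},{"dp":[0,0,0],"twist":[0,0,8.5],"claw":0.5},{"dp":[0,0,0],"twist":[0,0,8.5],"claw":0.5},{"dp":[0,0,0],"twist":[0,0,8.5],"claw":0.5},{"dp":[0,0,0],"twist":[0,0,8.5],"claw":0.5},{"dp":[0,0,0],"twist":[0,0,8.5],"claw":0.5}]'
cat >> h.py <<'E'
def to(P):
    o=get_obs(); M=R.from_euler('xyz',o['orientation'],degrees=True).as_matrix()
    print('t',o['t'],o['tool_pos'].round(4),o['orientation'].round(1),'dp cm',(M.T@(np.asarray(P)-o['tool_pos'])*100).round(2),'j7',o['joint_pos'][6].round(1),'F',o['wrist_force'].round(1))
E
python3 -c "
from h import *
to([.4556,.1703,.073])"
```

```text
t: 7.1
tool_pos: [0.4496, 0.168, 0.1477]
orientation: [179.2, 0.5, -31.3]
wrist_force: [-0.9, 0.2, -0.5]
gripper_width: 0.0425
finger_force: 0.0
t 7.1 [0.4496 0.168  0.1477] [179.2   0.5 -31.3] dp cm [ 0.46 -0.62  7.46] j7 -147.3 F [-0.9  0.2 -0.5]
```

Joint 7 is near its end, so I'll turn the other way to the equivalent half-turn grasp at yaw ≈139. The hand can then follow the crank round with tool x pointing radially outward.

```bash
python3 -m crank '[{"dp":[0,0,0],"twist":[0,0,-8.5],"claw":0.5},{"dp":[0,0,0],"twist":[0,0,-8.5],"claw":0.5},{"dp":[0,0,0],"twist":[0,0,-8.5],"claw":0.5},{"dp":[0,0,0],"twist":[0,0,-8.5],"claw":0.5},{"dp":[0,0,0],"twist":[0,0,-8.5],"claw":0.5},{"dp":[0,0,0],"twist":[0,0,-8.5],"claw":0.5},{"dp":[0,0,0],"twist":[0,0,-8.5],"claw":0.5},{"dp":[0,0,0],"twist":[0,0,-8.5],"claw":0.5},{"dp":[0,0,0],"twist":[0,0,-8.5],"claw":0.5},{"dp":[0,0,0],"twist":[0,0,-8.5],"claw":0.5},{"dp":[0,0,0],"twist":[0,0,-8.5],"claw":0.5},{"dp":[0,0,0],"twist":[0,0,-8.5],"claw":0.5},{"dp":[0,0,0],"twist":[0,0,-8.5],"claw":0.5},{"dp":[0,0,0],"twist":[0,0,-8.5],"claw":0.5},{"dp":[0,0,0],"twist":[0,0,-8.5],"claw":0.5},{"dp":[0,0,0],"twist":[0,0,-8.5],"claw":0.5},{"dp":[0,0,0],"twist":[0,0,-8.5],"claw":0.5},{"dp":[0,0,0],"twist":[0,0,-8.5],"claw":0.5},{"dp":[0,0,0],"twist":[0,0,-8.5],"claw":0.5},{"dp":[0,0,0],"twist":[0,0,-8.5],"claw":0.5}]'
python3 -c "
from h import *
to([.4556,.1703,.073])"
```

```text
t: 9.1
tool_pos: [0.4494, 0.1686, 0.1477]
orientation: [-179.1, -0.3, 139.3]
wrist_force: [-0.1, -0.4, -0.2]
gripper_width: 0.0432
finger_force: 0.0
t 9.1 [0.4494 0.1686 0.1477] [-179.1   -0.3  139.3] dp cm [-0.4   0.65  7.46] j7 10.1 F [-0.1 -0.4 -0.2]
```

```bash
python3 -m crank '[{"dp":[-0.4,0.65,1.5],"twist":[0,0,0],"claw":0.5},{"dp":[0,0,2],"twist":[0,0,0],"claw":0.5},{"dp":[0,0,2],"twist":[0,0,0],"claw":0.5},{"dp":[0,0,1.2],"twist":[0,0,0],"claw":0.5},{"dp":[0,0,0.7],"twist":[0,0,0],"claw":0.5},{"dp":[0,0,0],"twist":[0,0,0],"claw":0.5}]' 20
python3 - <<'E'
from h import *
to([.4556,.1703,.073])
p,d=read_camera('scene'); a=cv2.resize(p[150:260,260:410,::-1],(600,440),interpolation=cv2.INTER_CUBIC)
cv2.imwrite('pics/k1.png',a)
E
```

```text
t: 9.7
tool_pos: [0.4557, 0.1701, 0.0732]
orientation: [-179.0, -0.3, 139.0]
wrist_force: [0.3, 0.7, 0.5]
gripper_width: 0.0429
finger_force: 0.0
t 9.7 [0.4557 0.1701 0.0732] [-179.    -0.3  139. ] dp cm [0.02 0.01 0.02] j7 4.2 F [0.3 0.7 0.5]
```

View pics/k1.png

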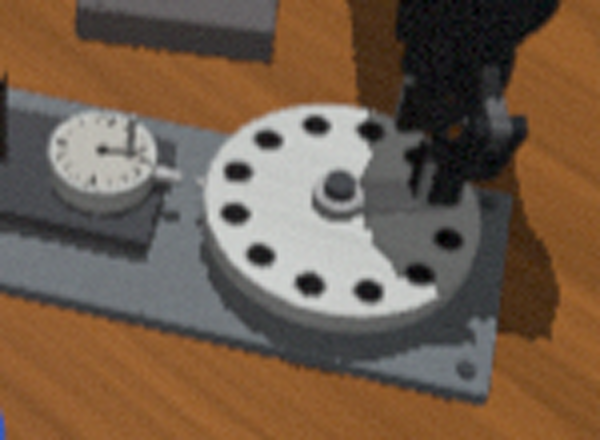

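The knob is between the fingers (about (430,180)), the needle points at the disc, and the dial is in clear light. I'll close on the knob and set up a numeric needle reader.

```bash
python3 -m crank '[{"dp":[0,0,0],"twist":[0,0,0],"claw":0.65},{"dp":[0,0,0],"twist":[0,0,0],"claw":0.75},{"dp":[0,0,0],"twist":[0,0,0],"claw":0.85},{"dp":[0,0,0],"twist":[0,0,0],"claw":0.9},{"dp":[0,0,0],"twist":[0,0,0],"claw":0.9}]' 20
cat >> h.py <<'E'
DC=np.array([.5496,.0323])
def needle():
    "needle angle in deg, clockwise from the handle direction; from scene camera"
    p,_=read_camera('scene'); n=600; half=.036; s=n/2/half
    g=cv2.cvtColor(rect('scene',DC,p,half,n),cv2.COLOR_RGB2GRAY).astype(np.float32)
    best=None
    # face centre: maximise the contrast of a thin dark ray over a small shift of the centre
    th=np.radians(np.arange(0,360,1.)); r=np.arange(.005,.017,.0005)
    flat=g/cv2.GaussianBlur(g,(0,0),40)
    for dx in np.arange(-.004,.0041,.001):
        for dy in np.arange(-.004,.0041,.001):
            cx,cy=n/2+dx*s,n/2-dy*s
            mx=(cx-np.outer(np.sin(th),r)*s).astype(np.float32); my=(cy+np.outer(np.cos(th),r)*s).astype(np.float32)
            v=cv2.remap(flat,mx,my,cv2.INTER_LINEAR).mean(1); 
            hub=flat[int(cy)-4:int(cy)+4,int(cx)-4:int(cx)+4].mean()
            sc=np.median(v)-v.min()+.5*(1-hub)
            if best is None or sc>best[0]:
                k=v.argmin(); idx=np.arange(k-8,k+9)%360; w=np.clip(np.median(v)-v[idx],0,None); a=k+(w*np.arange(-8,9)).sum()/w.sum()
                best=(sc,a%360,dx,dy,v[k]/np.median(v))
    return np.round(best,4)
E
python3 -c "
from h import *
to([.4893,.1412,.073]); print(needle()); print(needle())"
```

```text
t: 10.25
tool_pos: [0.4587, 0.172, 0.0753]
orientation: [-179.4, -0.2, 138.9]
wrist_force: [3.8, 4.6, 1.2]
gripper_width: 0.0169
finger_force: 21.0
t 10.25 [0.4587 0.172  0.0753] [-179.4   -0.2  138.9] dp cm [-4.33 -0.31  0.22] j7 4.2 F [3.8 4.6 1.2]
[6.43900e-01 1.68921e+02 1.00000e-03 1.00000e-03 6.96600e-01]
[6.239000e-01 1.739555e+02 0.000000e+00 1.000000e-03 7.024000e-01]
```

Gripped. I'll now lead the knob clockwise with tool x kept radial, 8° per row.

```bash
cat >> h.py <<'E'
S=np.array([.4893,.1412])
def needle2(N=4):
    n=600; half=.036; s=n/2/half; th=np.radians(np.arange(0,360,1.)); r=np.arange(.004,.018,.0005)
    g=np.mean([cv2.cvtColor(rect('scene',DC,read_camera('scene')[0],half,n),cv2.COLOR_RGB2GRAY) for _ in range(N)],axis=0).astype(np.float32)
    flat=g/cv2.GaussianBlur(g,(0,0),40); cx,cy=n/2+.0005*s,n/2-.001*s
    mx=(cx-np.outer(np.sin(th),r)*s).astype(np.float32); my=(cy+np.outer(np.cos(th),r)*s).astype(np.float32)
    v=cv2.remap(flat,mx,my,cv2.INTER_LINEAR).mean(1); k=v.argmin(); i=np.arange(-8,9); w=np.clip(np.median(v)-v[(k+i)%360],0,None)
    return round(float(k+(w*i).sum()/w.sum()),1),round(float(v[k]/np.median(v)),2),round(float(np.sort(v)[0]),2)
def rep():
    o=get_obs(); d=o['tool_pos'][:2]-S; y=np.radians(o['orientation'][2]); F=o['wrist_force']
    print('t',round(o['t'],2),'phi',np.degrees(np.arctan2(d[1],d[0])).round(1),'r',np.hypot(*d).round(4),'yaw',o['orientation'][2].round(1),'z',o['tool_pos'][2].round(4),'Frad',(F[0]*np.cos(y)+F[1]*np.sin(y)).round(1),'Fcw',(F[0]*np.sin(y)-F[1]*np.cos(y)).round(1),'Fz',F[2].round(1),'j7',o['joint_pos'][6].round(0),'needle',needle2())
E
python3 -c "
from h import *
rep()"
python3 -m crank '[{"dp":[-0.02,0.31,0],"twist":[0,0,4],"claw":0.9},{"dp":[-0.06,0.62,0],"twist":[0,0,8],"claw":0.9},{"dp":[-0.06,0.62,0],"twist":[0,0,8],"claw":0.9},{"dp":[-0.06,0.62,0],"twist":[0,0,8],"claw":0.9},{"dp":[-0.03,0.31,0],"twist":[0,0,4],"claw":0.9},{"dp":[0,0,0],"twist":[0,0,0],"claw":0.9}]' 
python3 -c "
from h import *
rep()"
```

```text
t 10.35 phi 134.8 r 0.0434 yaw 138.9 z 0.0753 Frad 0.0 Fcw 5.7 Fz 2.5 j7 4.0 needle (171.9, 0.71, 0.73)
t: 11.15
tool_pos: [0.4767, 0.1847, 0.075]
orientation: [-179.1, 0.2, 106.9]
wrist_force: [-5.3, 2.7, 13.1]
gripper_width: 0.017
finger_force: 22.2
t 11.15 phi 106.2 r 0.0453 yaw 106.9 z 0.075 Frad 4.1 Fcw -4.3 Fz 13.1 j7 -23.0 needle (178.0, 0.78, 0.8)
```

```bash
python3 -m crank '[{"dp":[-0.06,0.62,-0.1],"twist":[0,0,8],"claw":0.9},{"dp":[-0.05,0.62,-0.1],"twist":[0,0,8],"claw":0.9},{"dp":[-0.05,0.62,0],"twist":[0,0,8],"claw":0.9},{"dp":[-0.05,0.62,0],"twist":[0,0,8],"claw":0.9},{"dp":[0,0,0],"twist":[0,0,0],"claw":0.9}]' 
python3 -c "
from h import *
rep()"
```

```text
t: 11.85
tool_pos: [0.5008, 0.1864, 0.0754]
orientation: [-179.3, 0.5, 74.9]
wrist_force: [-2.2, 7.2, -1.2]
gripper_width: 0.0172
finger_force: 20.8
t 11.85 phi 75.7 r 0.0467 yaw 74.9 z 0.0754 Frad 6.4 Fcw -4.0 Fz -1.2 j7 -50.0 needle (209.9, 0.79, 0.81)
```

```bash
python3 -m crank '[{"dp":[0.1,0.62,-0.05],"twist":[0,0,8],"claw":0.9},{"dp":[0.0,0.63,0],"twist":[0,0,8],"claw":0.9},{"dp":[-0.03,0.63,0],"twist":[0,0,8],"claw":0.9},{"dp":[-0.03,0.63,0],"twist":[0,0,8],"claw":0.9},{"dp":[0,0,0],"twist":[0,0,0],"claw":0.9}]' 
python3 -c "
from h import *
rep()"
```

```text
t: 12.55
tool_pos: [0.5232, 0.1739, 0.0754]
orientation: [-179.7, 0.9, 42.8]
wrist_force: [-0.3, 5.0, -2.3]
gripper_width: 0.0167
finger_force: 20.4
t 12.55 phi 43.9 r 0.0471 yaw 42.8 z 0.0754 Frad 3.2 Fcw -3.8 Fz -2.3 j7 -75.0 needle (248.8, 0.61, 0.63)
```

```bash
python3 -m crank '[{"dp":[0.05,0.62,0],"twist":[0,0,8],"claw":0.9},{"dp":[0.0,0.63,0],"twist":[0,0,8],"claw":0.9},{"dp":[-0.03,0.63,0],"twist":[0,0,8],"claw":0.9},{"dp":[-0.03,0.63,0],"twist":[0,0,8],"claw":0.9},{"dp":[0,0,0],"twist":[0,0,0],"claw":0.9}]' 
python3 -c "
from h import *
rep()"
python3 -m crank '[{"dp":[0.02,0.62,0],"twist":[0,0,8],"claw":0.9},{"dp":[0.0,0.63,0],"twist":[0,0,8],"claw":0.9},{"dp":[0,0,0],"twist":[0,0,0],"claw":0.9}]' 
python3 -c "
from h import *
rep()"
```

```text
t: 13.25
tool_pos: [0.5345, 0.1512, 0.0753]
orientation: [179.7, 1.1, 10.8]
wrist_force: [-3.8, 1.9, 1.6]
gripper_width: 0.0174
finger_force: 20.8
t 13.25 phi 12.5 r 0.0463 yaw 10.8 z 0.0753 Frad -3.4 Fcw -2.6 Fz 1.6 j7 -99.0 needle (281.9, 0.62, 0.64)
t: 13.75
tool_pos: [0.5349, 0.1395, 0.0753]
orientation: [179.4, 1.1, -5.2]
wrist_force: [-7.2, 4.9, 5.2]
gripper_width: 0.0168
finger_force: 21.1
t 13.75 phi -2.2 r 0.0457 yaw -5.2 z 0.0753 Frad -7.6 Fcw -4.3 Fz 5.2 j7 -112.0 needle (295.0, 0.68, 0.7)
```

Fitting the readings puts the high spot at knob angle ≈ -39° with a needle peak of ≈308°. I'll go on without turning the hand, to stay clear of joint 7's limit.

```bash
python3 -m crank '[{"dp":[-0.2,0.62,0],"twist":[0,0,0],"claw":0.9},{"dp":[-0.15,0.61,0],"twist":[0,0,0],"claw":0.9},{"dp":[-0.22,0.59,0],"twist":[0,0,0],"claw":0.9},{"dp":[0,0,0],"twist":[0,0,0],"claw":0.9}]' 
python3 -c "
from h import *
rep()"
python3 -m crank '[{"dp":[-0.29,0.56,0],"twist":[0,0,0],"claw":0.9},{"dp":[-0.18,0.27,0],"twist":[0,0,0],"claw":0.9},{"dp":[0,0,0],"twist":[0,0,0],"claw":0.9}]' 
python3 -c "
from h import *
rep()"
```

```text
t: 14.35
tool_pos: [0.5292, 0.1223, 0.0755]
orientation: [179.5, 0.9, -4.9]
wrist_force: [-2.7, 4.8, -1.4]
gripper_width: 0.017
finger_force: 20.6
t 14.35 phi -25.3 r 0.0441 yaw -4.9 z 0.0755 Frad -3.1 Fcw -4.6 Fz -1.4 j7 -110.0 needle (302.1, 0.68, 0.71)
t: 14.85
tool_pos: [0.5243, 0.1153, 0.0755]
orientation: [179.6, 0.8, -4.9]
wrist_force: [-1.5, 7.0, -4.1]
gripper_width: 0.0171
finger_force: 20.4
t 14.85 phi -36.5 r 0.0435 yaw -4.9 z 0.0755 Frad -2.1 Fcw -6.9 Fz -4.1 j7 -109.0 needle (302.2, 0.68, 0.7)
```

```bash
python3 -m crank '[{"dp":[-0.40,0.48,0],"twist":[0,0,0],"claw":0.9},{"dp":[-0.47,0.42,0],"twist":[0,0,0],"claw":0.9},{"dp":[0,0,0],"twist":[0,0,0],"claw":0.9}]' 
python3 -c "
from h import *
rep()"
python3 -m crank '[{"dp":[-0.52,0.35,0],"twist":[0,0,0],"claw":0.9},{"dp":[-0.56,0.27,0],"twist":[0,0,0],"claw":0.9},{"dp":[0,0,0],"twist":[0,0,0],"claw":0.9}]' 
python3 -c "
from h import *
rep()"
```

```text
t: 15.35
tool_pos: [0.5148, 0.1069, 0.0756]
orientation: [179.6, 0.8, -4.9]
wrist_force: [-0.7, 6.4, -6.0]
gripper_width: 0.0168
finger_force: 20.3
t 15.35 phi -53.4 r 0.0427 yaw -4.9 z 0.0756 Frad -1.2 Fcw -6.3 Fz -6.0 j7 -109.0 needle (298.1, 0.71, 0.73)
t: 15.85
tool_pos: [0.5039, 0.1017, 0.0756]
orientation: [179.6, 0.8, -4.9]
wrist_force: [0.6, 7.9, -9.2]
gripper_width: 0.0171
finger_force: 20.3
t 15.85 phi -69.7 r 0.0421 yaw -4.9 z 0.0756 Frad -0.1 Fcw -7.9 Fz -9.2 j7 -109.0 needle (288.9, 0.66, 0.68)
```

```bash
python3 - <<'E'
import numpy as np
from scipy.optimize import least_squares as L
D=np.array([[.4587,.172,173],[.4767,.1847,178],[.5008,.1864,209.9],[.5232,.1739,248.8],[.5345,.1512,281.9],[.5349,.1395,295],[.5292,.1223,302.1],[.5243,.1153,302.2],[.5148,.1069,298.1],[.5039,.1017,288.9]])
f=L(lambda q:np.r_[np.hypot(D[:,0]-q[0],D[:,1]-q[1])-q[2]],[.489,.141,.045]);c=f.x;print(c.round(4),(f.fun*1000).round(1))
ph=np.degrees(np.unwrap(np.arctan2(D[:,1]-c[1],D[:,0]-c[0])));print(ph.round(1))
for fix in(0,1):
    g=L(lambda q:q[0]+(67.5 if fix else q[2])*np.cos(np.radians(ph-q[1]))-D[:,2],[240,-30,67]);print(g.x.round(1),g.fun.round(1))
    p0=np.radians(g.x[1]);print('target',(c[:2]+c[2]*np.array([np.cos(p0),np.sin(p0)])).round(4))
from h import *
to([*(c[:2]+c[2]*np.array([np.cos(p0),np.sin(p0)])),.0755])
E
```

```text
[0.4916 0.1438 0.0435] [-0.2  0.   0.1  0.1  0.  -0.  -0.2 -0.2  0.   0.3]
[139.4 110.   77.8  43.6   9.8  -5.6 -29.7 -41.  -57.8 -73.7]
[236.6 -36.3  66.3] [-2.5  3.4 -0.5 -0.7  0.6 -1.5  0.3  0.4  0.1  0.3]
target [0.5267 0.118 ]
[236.  -35.7  67. ] [-4.3  2.2 -0.9 -0.4  1.3 -0.6  1.   1.   0.4  0.3]
target [0.5269 0.1184]
t 16.05 [0.5039 0.1017 0.0756] [179.5   0.8  -4.9] dp cm [ 2.15 -1.85 -0.03] j7 -108.5 F [ 1.1  7.8 -8. ]
```

The fit is good: peak at knob angle -36°, TCP target (.527,.118). I'll lead it back there.

```bash
python3 -m crank '[{"dp":[0.56,-0.27,0.1],"twist":[0,0,0],"claw":0.9},{"dp":[0.52,-0.35,0.1],"twist":[0,0,0],"claw":0.9},{"dp":[0.47,-0.42,0],"twist":[0,0,0],"claw":0.9},{"dp":[0.40,-0.48,0],"twist":[0,0,0],"claw":0.9},{"dp":[0,0,0],"twist":[0,0,0],"claw":0.9}]' 
python3 -c "
from h import *
rep(); to([.5268,.1182,.0755])"
```

```text
t: 16.55
tool_pos: [0.5238, 0.1145, 0.0752]
orientation: [179.5, 0.9, -4.9]
wrist_force: [-9.3, 4.6, 15.1]
gripper_width: 0.0175
finger_force: 22.4
t 16.55 phi -37.7 r 0.0436 yaw -4.9 z 0.0752 Frad -9.6 Fcw -3.8 Fz 15.1 j7 -109.0 needle (303.1, 0.7, 0.73)
t 16.75 [0.5238 0.1145 0.0752] [179.5   0.9  -4.9] dp cm [ 0.26 -0.39 -0.04] j7 -109.3 F [-9.3  5.2 13.8]
```

```bash
python3 -m crank '[{"dp":[-0.1,-0.3,-0.1],"twist":[0,0,0],"claw":0.9},{"dp":[0.19,-0.32,-0.05],"twist":[0,0,0],"claw":0.9},{"dp":[0,0,0],"twist":[0,0,0],"claw":0.9}]' 
python3 -c "
from h import *
rep(); to([.5268,.1182,.0755])"
```

```text
t: 17.05
tool_pos: [0.5256, 0.1172, 0.0754]
orientation: [179.3, 0.9, -5.1]
wrist_force: [-3.3, -1.5, 5.1]
gripper_width: 0.0169
finger_force: 21.6
t 17.05 phi -33.5 r 0.0436 yaw -5.1 z 0.0754 Frad -3.2 Fcw 1.8 Fz 5.1 j7 -110.0 needle (301.3, 0.7, 0.73)
t 17.25 [0.5257 0.1173 0.0754] [179.3   0.9  -5.1] dp cm [ 0.1  -0.1  -0.01] j7 -110.0 F [-5.3 -2.9  5.1]
```

```bash
python3 -m crank '[{"dp":[0.09,-0.13,0],"twist":[0,0,0],"claw":0.9},{"dp":[0,0,0],"twist":[0,0,0],"claw":0.9}]' 
python3 -c "
from h import *
rep(); to([.5268,.1182,.0755])"
```

```text
t: 17.45
tool_pos: [0.5263, 0.1181, 0.0754]
orientation: [179.3, 0.9, -5.1]
wrist_force: [-6.5, -3.6, 6.4]
gripper_width: 0.0168
finger_force: 21.8
t 17.45 phi -32.0 r 0.0437 yaw -5.1 z 0.0754 Frad -6.2 Fcw 4.1 Fz 6.4 j7 -110.0 needle (301.2, 0.71, 0.73)
t 17.65 [0.5263 0.1181 0.0754] [179.3   0.9  -5.1] dp cm [ 0.04 -0.01 -0.01] j7 -110.1 F [-6.6 -3.3  6.2]
```

On target. I'll unload the arm, open gently, lift clear, and check.

```bash
python3 -m crank '[{"dp":[-0.1,0.14,0],"twist":[0,0,0],"claw":0.9},{"dp":[-0.1,0.12,0],"twist":[0,0,0],"claw":0.9},{"dp":[0,0,0],"twist":[0,0,0],"claw":0.9},{"dp":[0,0,0],"twist":[0,0,0],"claw":0.8},{"dp":[0,0,0],"twist":[0,0,0],"claw":0.6},{"dp":[0,0,0],"twist":[0,0,0],"claw":0.5},{"dp":[0,0,0],"twist":[0,0,0],"claw":0.5},{"dp":[0,0,-2],"twist":[0,0,0],"claw":0.5},{"dp":[0,0,-4],"twist":[0,0,0],"claw":0.5},{"dp":[0,0,-4],"twist":[0,0,0],"claw":0.5},{"dp":[-4,0,-4],"twist":[0,0,0],"claw":0.5},{"dp":[-4,0,-4],"twist":[0,0,0],"claw":0.5},{"dp":[-4,0,-2],"twist":[0,0,0],"claw":0.5},{"dp":[-4,0,0],"twist":[0,0,0],"claw":0.5},{"dp":[-4,0,0],"twist":[0,0,0],"claw":0.5},{"dp":[0,0,0],"twist":[0,0,0],"claw":0.5}]' 
python3 - <<'E'
from h import *
rep()
a=cv2.resize(read_camera('top')[0][165:315,115:305,::-1],(456,360),interpolation=cv2.INTER_CUBIC)
b=cv2.resize(read_camera('scene')[0][150:260,210:410,::-1],(456,250),interpolation=cv2.INTER_CUBIC)
c=cv2.cvtColor(rect('scene',DC,read_camera('scene')[0]),cv2.COLOR_RGB2BGR)
o=np.zeros((600,760,3),np.uint8); o[:350,:456]=a[:350];o[350:,:456]=b;o[:300,456:]=cv2.copyMakeBorder(c,0,0,0,4,0);cv2.imwrite('pics/f.png',o)
E
```

```text
t: 19.25
tool_pos: [0.3343, 0.1366, 0.2684]
orientation: [179.4, 0.8, -4.9]
wrist_force: [0.2, 0.1, -0.5]
gripper_width: 0.0427
finger_force: 0.0
t 19.25 phi -178.3 r 0.1551 yaw -4.9 z 0.2684 Frad 0.2 Fcw -0.1 Fz -0.5 j7 -121.0 needle (301.3, 0.7, 0.73)
```

View pics/f.png

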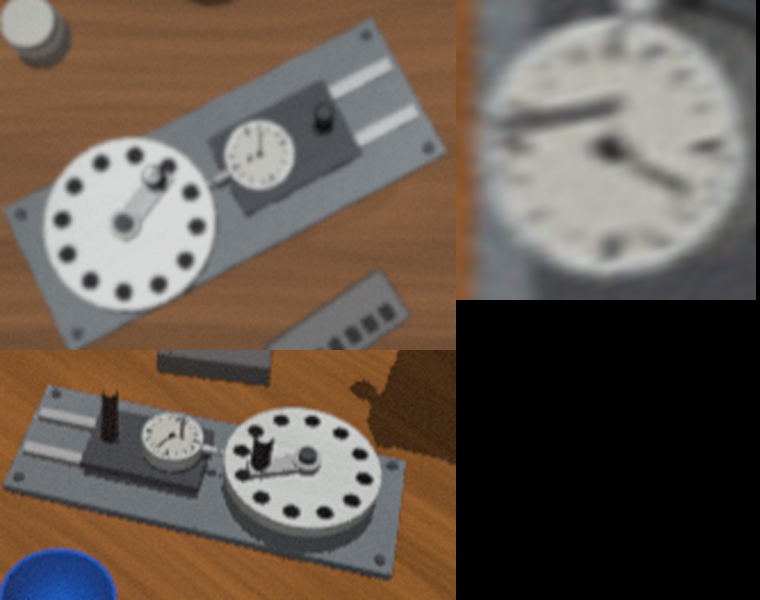

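The bed hasn't moved, and the needle reads about 301° in both views. As an independent check, I'll compare the disc's centre now with its centre at the start.

```bash
python3 - <<'E'
from h import *
def fit(p):
    g=p.min(axis=2).astype(float); e=[]
    m=((g>150)*255).astype('uint8'); m[:215]=0;m[:,:125]=0;m[:,210:]=0
    c0=np.array([.4895,.1437])
    # subpixel rim: radial profile crossing
    for a in np.radians(np.arange(0,360,2)):
        r=np.arange(.060,.084,.0002); uv=np.float32([proj('top',[*(c0+q*np.array([np.cos(a),np.sin(a)])),.052]) for q in r])
        v=cv2.remap(g.astype(np.float32),uv[:,:1],uv[:,1:],cv2.INTER_LINEAR)[:,0]
        w=v[:-8]-v[8:]; k=w.argmax(); e.append(c0+r[k+4]*np.array([np.cos(a),np.sin(a)]))
    W=np.array(e)
    for _ in range(4):
        s=np.linalg.lstsq(np.c_[2*W,np.ones(len(W))],(W**2).sum(1),rcond=None)[0]; R0=np.sqrt(s[2]+s[:2]@s[:2]); W=W[abs(np.hypot(*(W-s[:2]).T)-R0)<.0012]
    return s[:2],R0,len(W)
a=fit(np.load('pics/top0.npz')['p']); b=fit(np.mean([read_camera('top')[0] for _ in range(4)],axis=0)); print(a,b)
d=b[0]-a[0]; print('shift mm',np.hypot(*d)*1e3,'dir',np.degrees(np.arctan2(d[1],d[0])),'bed -y dir',np.degrees(np.arctan2(*(-U[::-1]))))
E
```

```text
Traceback (most recent call last):
  File "h.py", line 8, in proj
    m=camera_model(cam); c=R.from_euler('xyz',m['orientation'],degrees=True).as_matrix().T@(np.asarray(P)-m['eye'])
ValueError: time passes only in moves, steps and waits
```

```bash
python3 - <<'E'
from plant import *
import numpy as np,cv2
from scipy.spatial.transform import Rotation as R
m=camera_model('top');M=R.from_euler('xyz',m['orientation'],degrees=True).as_matrix()
def fit(g):
    g=g.min(axis=2).astype(np.float32); c0=np.array([.4895,.1437]); r=np.arange(.060,.084,.0002); W=[]
    for a in np.radians(np.arange(0,360,2)):
        n=np.array([np.cos(a),np.sin(a)]); P=np.c_[c0+r[:,None]*n,np.full(len(r),.052)]
        c=(P-m['eye'])@M; u=(c[:,0]/c[:,2]*m['fx']+m['cx']).astype(np.float32)[:,None]; v=(c[:,1]/c[:,2]*m['fy']+m['cy']).astype(np.float32)[:,None]
        I=cv2.remap(g,u,v,cv2.INTER_LINEAR)[:,0]; W.append(c0+r[(I[:-8]-I[8:]).argmax()+4]*n)
    W=np.array(W)
    for _ in range(4):
        s=np.linalg.lstsq(np.c_[2*W,np.ones(len(W))],(W**2).sum(1),rcond=None)[0]; q=np.sqrt(s[2]+s[:2]@s[:2]); W=W[abs(np.hypot(*(W-s[:2]).T)-q)<.0012]
    return s[:2],q,len(W)
a=fit(np.load('pics/top0.npz')['p']); b=fit(np.mean([read_camera('top')[0] for _ in range(4)],axis=0)); print(a,b)
d=b[0]-a[0]; print(np.hypot(*d)*1e3,np.degrees(np.arctan2(d[1],d[0])))
E
```

```text
(array([0.48968036, 0.14611342]), np.float64(0.07223633846826898), 171) (array([0.49217545, 0.14080916]), np.float64(0.07222251139496996), 166)
5.861795648480696 -64.80805286487623
```

The disc centre has shifted 5.9 mm. That puts the high spot within about 1–2° of the plunger line, so I'm handing in.

```bash
python3 -c "
from plant import *
print(hand_in())"
```

```text
the job is handed in; nothing more can be done
None
```

The job is handed in: the disc's high spot sits under the plunger, within about 2° by my camera check. The needle was set at about half a turn on first contact and now reads about 301°. The arm has let go and is clear, and neither the bed nor anything near it in the final picture had visibly moved.

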